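# Serve the lavender nail capsule

## Task

With a fingertip, push the brass post to slide the ring dish all the way across until it sits under the lane that holds the lavender capsule, then press down that lane's black pad so the rocker lifts its gate and the capsule rolls into the dish. Once the capsule lies in the dish, let the pad come back up so the gate closes. Do not touch or lift either capsule, keep the pearl one behind its gate, and leave everything else standing where it is.

Things in the scene. Friction and masses are not known exactly. Their poses are not given: they have to be found in the camera images.
- tray: fixed red lacquered tray, 310 x 450 mm, 10 mm thick, rim to 18 mm, carrying a two-lane capsule dispenser; nothing on it is higher than 145 mm. Origin on the sill (z = 0), midway between the two gates; x points down the lanes, away from the robot (yawed up to 0.25 rad), y left, z up. 'Tray x, y' below means this frame
- lane_left (a point): middle of the floor at the open lower end of the left chute (tray x = 66 mm, y = +35 mm, 55 mm high). The chute is open wood with clear side walls, 40 mm wide outside, runs along tray x from x = -60 mm and falls 9 degrees
- lane_right (a point): the same for the right chute, at tray y = -35 mm
- capsule_lavender: lavender plastic ball capsule, 28 mm diameter, 13 to 25 g, with a thin white band; waits in one of the two lanes (left or right by chance) at about x = -17 mm, leaning on the closed gate. Origin at its centre, about 83 mm high at the start; in the dish about 14 mm above point dish
- capsule_pearl: pearl white ball capsule of the same size, waiting in the other lane; origin at its centre
- shuttle (a joint): slide of the dish along the tray's y (m): +0.035 = at the left stop, dish under the left lane; -0.035 = at the right stop, under the right lane; starts between -0.01 and 0.01. Friction about 1 N, it stays where it is left
- dish (a point): centre of the inner floor of the white ceramic ring dish (inside of the rim 64 mm, outside 72 mm, rim 22 mm above this point and 48 mm above the sill); at tray x = 95 mm, moves with the slide
- post (a point): centre of the top of the upright brass post on the dish's slide: 14 mm diameter, 66 mm high, top 88 mm above the sill, 55 mm from the dish's centre in tray +x (12 mm clear of its rim). A fingertip 30 mm below this top is above the dish's rim and can push the post's side along tray y
- pad_left (a point): black press pad, 44 x 44 x 6 mm, on the outer end of the left rocker; this point is the centre of its top face, tray (0, 165 mm), 131 mm high at rest, outer edge tilted up 0.27 rad. The rocker pivots about tray x at y = 100 mm, 108 mm high. Fully pressed the pad is about 37 mm lower, tilted 0.28 rad the other way, hardly shifted sideways; free space below
- pad_right (a point): the same for the right lane's rocker, mirrored: at tray (0, -165 mm), pivot at y = -100 mm
- rocker_left (a joint): angle of the left rocker (rad): 0 = at rest, steel gate closed across the left lane; 0.55 = stop, pad fully down; the capsule passes under the gate from about 0.45. A spring returns it; about 2 N on the pad starts it, about 5 N holds it at the stop
- rocker_right (a joint): the same for the right rocker
- jar: lavender screw-top jar, 44 mm diameter, 40 mm high, standing on the tray near its far left corner; bystander, origin under its centre
- clip_stand: stainless spring clip stand with a pink practice nail tip, base 40 mm, 64 mm high, near the tray's far right corner; bystander, origin under its centre
- glass_file: green glass nail file, 135 x 12 x 4 mm, lying on the tray behind the chutes; bystander, origin under its centre
- polish_coral: coral polish bottle, 30 mm diameter, 70 mm high, on the sill to the left; bystander
- polish_teal: teal polish bottle, same size, on the sill to the right; bystander
- cotton_bowl: blue ceramic bowl, 90 mm wide, 40 mm high, on the sill to the right; bystander

How it is judged:
By the outcome, as a careful person would: the job done as asked, in the order asked, and still so for the second after the job is handed in, with the robot touching nothing.
It also fails if it takes over 42 s, if anything falls off the work surface, if the arm or the gripper's body presses on something with over 40 N, if the wrist force passes 120 N, or if a joint passes its speed limit or range.

## Robot

A 6-joint arm with a two-finger parallel gripper is mounted at the origin on the work surface. World frame = base frame: x ahead of the robot, y to its left, z up, the work surface at z = 0. Lengths are in m, angles in rad, forces in N, time in s.
With the tool pointing down it reaches from about 0.375 to 0.9 m from the base axis. Payload 3.1 kg.
Tool frame: the origin (TCP) lies between the finger pads; the fingertips stand 22 mm ahead of it and the grasp point (between the pads) lies 3 mm ahead of it; z points along the fingers, y is the line along which they close (so a half turn about z gives the same grasp; the last joint's range is limited). The gripper opens to 87 mm and grips with 3 to 60 N. Pads are 19 mm wide; open, the fingers measure 117 mm over their backs; the gripper's body (75 mm by 190 mm) begins 51 mm behind the grasp point.
Start: joints at [1.02, 0.527, 1.433, -0, 1.181, -0.178], TCP at [0.228, 0.582, 0.245] pointing down, gripper open.
Joint ranges: [-3.08, 3.08], [-0.75, 2.2], [0.22, 2.44], [-1.43, 4.57], [0, 2.65], [-2.85, 2.85]. Speed limits (rad/s): [2.79, 2.79, 3.14, 3.14, 3.14, 3.14].

## Interface

Orientations are given as a unit quaternion [x, y, z, w].
In Python, from rig import get_obs, camera, get_calibration, hand_in, cut_out gives the robot as it stands.
- The arm moves only by the shell command python3 -m inch 'ROWS' [OPENING] [FORCE]. ROWS is JSON, one flat list of numbers, 6 for each row, row after row: the shift along the tool's x, y, z scaled (see below), then the turn, a rotation vector about the tool's x, y, z scaled (see below). A call has 1 to 20 rows; each row is the pose to reach, as a shift and turn from the pose commanded when the call began, along the tool's axes at that moment; what a row does not reach only later rows make up. The controller multiplies each number of a shift by 0.08 m and each number of a turn by 90 degrees. A row lasts 1/12 s, in which the tool goes at most 41.7 mm and 7.16 degrees, less where a joint would pass 70% of its speed; a pose out of reach is approached as far as the arm can. A call with a number of a shift or a turn outside -1 to 1 is refused whole. A call with a gripper value outside its range is refused whole. OPENING is the finger opening in mm, from 0 to 87, set as the call begins (- or left out, the last holds). The fingers move at their own pace and stop on an object; FORCE is the grip in N (left out, the last holds). Time passes only in rows, so rows that repeat a pose let the fingers close. It gives the time, the measured TCP pose, the force, the opening and the grip force at its end, in the units of the state.
- get_obs(): the state, without advancing time (a new reading comes with each control period).
- camera(name): name is "scene" or "top" or "wrist"; returns the picture (400x640x3 uint8, red, green, blue); there is no depth.
- get_calibration(name): a dict with "vertical_fov" (degrees; the focal length in pixels is half the picture's height over the tangent of half this angle, whatever the lens; pixels are square), "cx", "cy" (the principal point, pixels), "D" ([k1, k2, p1, p2, k3] as OpenCV has them; the pictures are not rectified), "T" (4x4, takes a point from camera to world coordinates). Camera axes: x right, y down, z forward; pixel columns grow to the right and rows downward; lengths in m; the calibration is good to about 2 mm. A picture is of the moment at which its call begins: read the wrist's pose just before it. get_calibration takes no time and is no camera call; for the wrist camera it gives the pose at the moment of the call.
- hand_in(): hands the job in; it is judged then, once.
Trained networks look in the newest picture that a camera, given by its name, has taken for a name from the list of things; names that differ only in an ending like _2 or _b are one class to them, and where a whole thing is asked for, a point or a joint stands for the part that bears it (a point fixed in the world has none). Each returns a list of dicts, best first, with "conf" (0 to 1); they miss things now and then, are a little off and sometimes report something else, mostly with a low value. They report only what shows in the picture. A call takes as long as a camera call.
- cut_out(camera, thing): "region" (400x640 bool, what is visible of it) and "bbox" ([left, top, right, bottom] in pixels, round what is visible of it).
The state is a dict: "time": time; "q": joint angles; "joint_velocities": joint speeds; "joint_torque": joint torques, N m; "position": TCP position; "tool_rot": TCP orientation; "ft_force": force on the tool from outside, world axes, zero at the start; "moment": the same for the moment, N m; "grip_width": finger opening in m; "grip_force": force on a finger pad.
Only numpy, scipy, OpenCV 4.12 (cv2) and the standard library are available. Lean on these libraries where they do the work, as an engineer would, in place of code of your own. Each camera call takes 0.05 s, during which the arm holds its last target. There are 200 camera calls.

## Working session

There is one attempt and no reset: what is moved stays moved. The work goes in short steps, Python scripts to look and compute and a shell command to move; the robot and the scene stay as the last step left them, time stands still between calls to the robot, and variables do not carry over. Pictures are saved under pics/ and viewed, at most 10 in all, crops included, and the job is handed in when it is done.

```bash
mkdir -p pics; ls; cat > h.py <<'E'
import numpy as np, cv2
from rig import *
from scipy.spatial.transform import Rotation as R
def K(n):
    c=get_calibration(n); f=200/np.tan(np.radians(c["vertical_fov"])/2)
    return np.array([[f,0,c["cx"]],[0,f,c["cy"]],[0,0,1]]),np.array(c["D"],float),np.array(c["T"])
def ray(n,uv,z):
    k,d,T=K(n); p=cv2.undistortPoints(np.array([[uv]],float),k,d)[0,0]
    v=T[:3,:3]@[p[0],p[1],1]; o=T[:3,3]; return o+v*(z-o[2])/v[2]
def proj(n,P):
    k,d,T=K(n); Ti=np.linalg.inv(T)
    return cv2.projectPoints(np.array(P,float).reshape(-1,3),cv2.Rodrigues(Ti[:3,:3])[0],Ti[:3,3],k,d)[0][:,0]
def snap(n,f):
    im=camera(n); cv2.imwrite("pics/"+f,im[:,:,::-1]); return im
E
python3 - <<'E'
from h import *
o=get_obs(); print(o["position"],o["tool_rot"],o["time"])
for n in ["top","scene"]:
    snap(n,n+"0.png")
    print(n,get_calibration(n)["T"])
    for t in ["dish","post","pad_left","pad_right","capsule_lavender","capsule_pearl","lane_left","jar","tray"]:
        for r in cut_out(n,t)[:2]:
            m=r["region"]; ys,xs=np.nonzero(m); print(t,round(r["conf"],2),[int(b) for b in r["bbox"]],xs.mean().round(1),ys.mean().round(1),m.sum())
print(get_obs()["time"])
E
```

```text
pics
[0.22724405 0.58148752 0.24356371] [ 1.85332040e-01  9.82675353e-01 -1.01905772e-03 -3.84176411e-04] 0.0
top [[-6.69849287e-02 -9.75209494e-01  2.10901545e-01  2.39448515e-01]
 [-9.97750291e-01  6.48957716e-02 -1.68195044e-02 -8.40054600e-04]
 [ 2.71592191e-03 -2.11553731e-01 -9.77362595e-01  1.41667196e+00]
 [ 0.00000000e+00  0.00000000e+00  0.00000000e+00  1.00000000e+00]]
dish 0.56 [279, 155, 304, 191] 293.6 175.7 518
post 0.97 [282, 157, 308, 192] 293.3 175.6 480
pad_left 0.61 [239, 201, 292, 226] 259.7 212.6 449
pad_left 0.58 [221, 140, 382, 265] 301.8 201.6 13250
pad_right 0.65 [313, 181, 366, 202] 347.2 190.4 340
capsule_lavender 0.63 [315, 203, 321, 209] 316.1 206.8 49
capsule_pearl 0.39 [287, 210, 296, 216] 293.4 212.7 49
lane_left 0.87 [223, 137, 380, 261] 302.0 201.7 12895
jar 0.47 [230, 169, 247, 189] 236.5 177.6 208
tray 0.75 [220, 138, 384, 265] 301.7 201.7 13009
scene [[ 0.41521424  0.51426073 -0.7504219   1.26801571]
 [ 0.9095994  -0.24831923  0.33311634 -0.36528986]
 [-0.01503553 -0.82089796 -0.57087693  0.68383346]
 [ 0.          0.          0.          1.        ]]
dish 0.72 [334, 187, 342, 192] 337.8 189.8 59
dish 0.64 [342, 214, 373, 245] 358.7 230.8 641
post 0.69 [334, 186, 341, 193] 337.1 190.1 47
post 0.59 [340, 219, 372, 251] 358.8 230.3 719
pad_left 0.84 [335, 158, 390, 199] 365.2 175.6 350
capsule_pearl 0.75 [270, 200, 325, 210] 294.9 204.3 329
capsule_pearl 0.53 [333, 185, 342, 193] 337.1 190.3 47
lane_left 0.71 [242, 159, 435, 295] 333.5 228.6 12323
lane_left 0.28 [337, 160, 390, 200] 364.1 176.2 361
jar 0.6 [407, 201, 426, 224] 415.0 214.3 267
tray 0.7 [240, 159, 437, 298] 333.6 228.6 12407
1.0
```

```bash
python3 - <<'E'
from h import *
a=cv2.imread("pics/top0.png")[120:280,200:400]; cv2.imwrite("pics/top0c.png",cv2.resize(a,None,fx=3.75,fy=3.75,interpolation=2))
a=cv2.imread("pics/scene0.png")[150:302,235:440]; cv2.imwrite("pics/scene0c.png",cv2.resize(a,None,fx=3.75,fy=3.75,interpolation=2))
E
```

```text
(no output)
```

View pics/top0c.png

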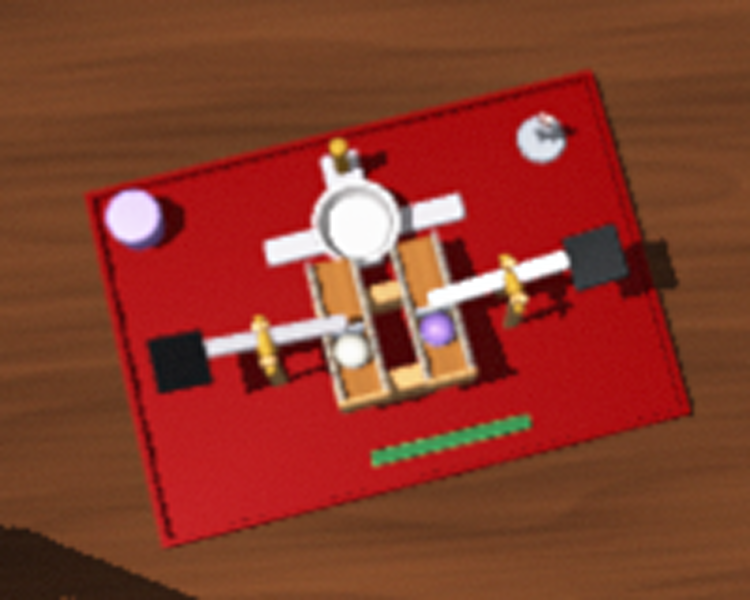

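View pics/scene0c.png

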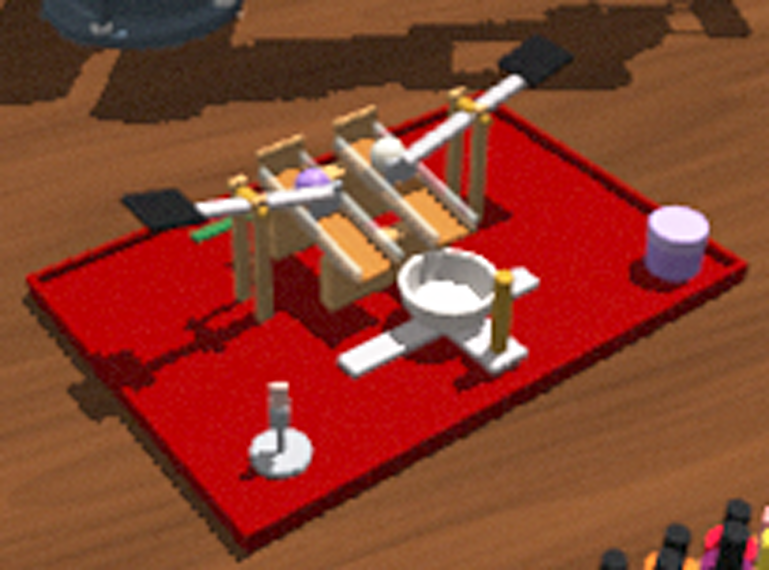

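```bash
cat > fit.py <<'E'
from h import *
from scipy.optimize import least_squares
obs={"top":dict(pl=(180,361),pr=(597,257),post=(338,148),pe=(352,350),la=(437,328)),
"scene":dict(pl=(536,61),pr=(161,209),post=(503,277))}
off={"top":(200,120),"scene":(235,150)}
loc=lambda s:dict(pl=(0,.165,.131),pr=(0,-.165,.131),post=(.15,s,.088),pe=(-.017,.035,.083),la=(-.017,-.035,.083))
def W(p,l): return R.from_euler('z',p[2]).apply(l)+[p[0],p[1],p[4]]
def res(p):
    return np.concatenate([(proj(n,[W(p,loc(p[3])[k]) for k in d])-[(np.array(v)+.0)/3.75+off[n] for v in d.values()]).ravel() for n,d in obs.items()])
s=least_squares(res,[.45,0,-.1,0,0],x_scale=.01)
print("x y yaw shuttle dz",s.x.round(4)); print(s.fun.round(1).reshape(-1,2))
p=s.x.copy()
for k,v in loc(p[3]).items(): print(k,W(p,v).round(4))
print(get_obs()["ft_force"],get_obs()["grip_width"], R.from_quat(get_obs()["tool_rot"]).as_matrix().round(3))
E
python3 fit.py
```

```text
x y yaw shuttle dz [ 0.501   0.008   0.1779  0.0081 -0.003 ]
[[-0.1 -0.6]
 [-0.8  0.1]
 [-0.6 -0.7]
 [-0.1  0.1]
 [-0.   0.4]
 [-1.1 -0. ]
 [-0.1 -0.1]
 [-0.4  0.2]]
pl [0.4718 0.1704 0.128 ]
pr [ 0.5302 -0.1544  0.128 ]
post [0.6472 0.0426 0.085 ]
pe [0.4781 0.0395 0.08  ]
la [ 0.4905 -0.0294  0.08  ]
[-0.31466754 -0.42622794  0.73568171] 0.08697041592063899 [[-0.931  0.364  0.   ]
 [ 0.364  0.931  0.   ]
 [ 0.     0.    -1.   ]]
```

```bash
python3 -m inch '[0,0,0,0,0,-0.08, 0,0,0,0,0,-0.155, 0,0,0,0,0,-0.23, 0,0,0,0,0,-0.3, 0,0,0,0,0,-0.351, 0,0,0,0,0,-0.351]' 0
python3 -m inch '[-0.25,-0.44,0,0,0,0, -0.5,-0.88,0,0,0,0, -0.5,-0.88,0,0,0,0]'
python3 - <<'E'
from h import *
o=get_obs(); print(o["position"],R.from_quat(o["tool_rot"]).as_matrix().round(3))
E
```

```text
time: 1.5
position: [0.2276, 0.5821, 0.2445]
tool_rot: [-0.09, 0.996, -0.0, -0.0]
ft_force: [0.0, 0.3, 0.1]
grip_width: 0.0552
grip_force: 0.0
time: 1.75
position: [0.2829, 0.5155, 0.2443]
tool_rot: [-0.086, 0.996, -0.002, 0.001]
ft_force: [-0.4, 0.5, -0.1]
grip_width: 0.0348
grip_force: 0.0
[0.28290634 0.51553574 0.24434248] [[-0.985 -0.172  0.001]
 [-0.172  0.985 -0.004]
 [-0.001 -0.004 -1.   ]]
```

```bash
for i in 1; do
python3 -m inch '[-0.25,-0.44,0,0,0,0, -0.5,-0.88,0,0,0,0]' | sed -n 2p
python3 -m inch '[-0.25,-0.44,0,0,0,0, -0.5,-0.88,0,0,0,0]'| sed -n 2p
python3 -m inch '[-0.25,-0.44,0,0,0,0, -0.5,-0.88,0,0,0,0]'| sed -n 2p
python3 -m inch '[-0.25,-0.44,0,0,0,0, -0.5,-0.88,0,0,0,0]'| sed -n 2p
python3 -m inch '[-0.25,-0.44,0,0,0,0, -0.5,-0.88,0,0,0,0, -0.5,-0.88,0,0,0,0, -0.5,-0.88,0,0,0,0]'
done
python3 - <<'E'
from h import *
n="wrist"; snap(n,"w1.png"); o=get_obs(); print(o["position"],o["time"])
for t in ["post","dish"]:
    for r in cut_out(n,t)[:2]:
        m=r["region"]; ys,xs=np.nonzero(m); print(t,round(r["conf"],2),[int(b) for b in r["bbox"]],xs.mean().round(1),ys.mean().round(1),m.sum())
print(proj(n,[[.6472,.0426,.088]]))
E
```

```text
position: [0.3312, 0.4579, 0.2447]
position: [0.3839, 0.3945, 0.2448]
position: [0.436, 0.3321, 0.2448]
position: [0.488, 0.2698, 0.2448]
time: 2.75
position: [0.5405, 0.2072, 0.2445]
tool_rot: [-0.086, 0.996, 0.0, 0.0]
ft_force: [-0.8, 0.2, -0.2]
grip_width: 0.0007
grip_force: 0.0
[0.53903051 0.20847861 0.24438218] 2.8
post 0.65 [151, 170, 209, 256] 181.2 206.4 2845
dish 0.95 [147, 170, 211, 258] 180.9 206.4 2935
[[167.20569483 253.71139829]]
```

View pics/w1.png

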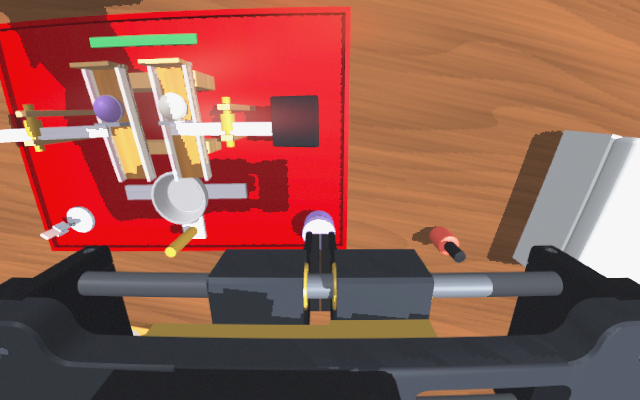

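```bash

python3 -m inch '[-0.245,-0.445,0,0,0,0, -0.49,-0.89,0,0,0,0]' | sed -n 2p
python3 -m inch '[-0.245,-0.445,0,0,0,0, -0.49,-0.89,0,0,0,0, -0.49,-0.89,0,0,0,0, -0.49,-0.89,0,0,0,0]'| sed -n 2p
python3 - <<'E'
from h import *
n="wrist"; im=snap(n,"w2.png"); o=get_obs(); print(o["position"],o["time"]); print(R.from_quat(o["tool_rot"]).inv().apply(K(n)[2][:3,3]-o["position"]))
print(proj(n,[[.6472,.0426,.088],o["position"]-np.array([0,0,.022])]))
E
```

```text
position: [0.5882, 0.1488, 0.2448]
position: [0.6417, 0.0826, 0.2443]
[0.64046874 0.08386305 0.24414877] 3.45
[ 0.08320341 -0.00066504 -0.13897902]
[[282.37552411 190.53928238]
 [320.95702281 247.8289264 ]]
```

View pics/w2.png

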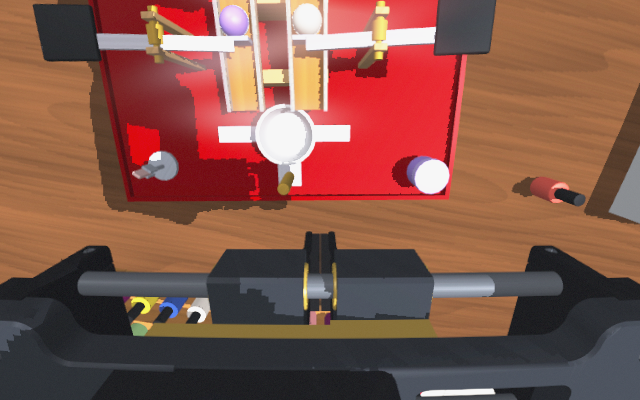

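```bash

python3 -m inch '[0,0,0.45,0,0,0, 0,0,0.9,0,0,0]' | sed -n 2p
python3 -m inch '[0,0,0.3,0,0,0, 0,0,0.6,0,0,0, 0,0,0.9,0,0,0, 0,0,1,0,0,0, 0,0,1,0,0,0, 0,0,1,0,0,0]'| sed -n 2,4p
python3 - <<'E'
from h import *
n="wrist"; o=get_obs(); print(o["position"],o["ft_force"]); print(R.from_euler('z',-.178).apply(o["position"]-[.501,.008,0]))
print(o["time"])
E
```

```text
position: [0.642, 0.0853, 0.1748]
position: [0.6408, 0.0843, 0.0931]
tool_rot: [-0.09, 0.996, 0.0, -0.0]
ft_force: [0.8, 0.8, 0.7]
[0.64079292 0.08429956 0.09308074] [0.83307608 0.77137359 0.74364065]
[0.15109388 0.05034207 0.09308074]
4.1167
```

```bash

python3 -m inch '[0,0,0.15,0,0,0, 0,0,0.15,0,0,0, 0,-0.1,0.15,0,0,0, 0,-0.2,0.15,0,0,0, 0,-0.28,0.15,0,0,0, 0,-0.36,0.15,0,0,0, 0,-0.44,0.15,0,0,0, 0,-0.52,0.15,0,0,0, 0,-0.6,0.15,0,0,0, 0,-0.65,0.15,0,0,0, 0,-0.7,0.15,0,0,0, 0,-0.7,0.15,0,0,0]' | sed -n 2,4p
python3 - <<'E'
from h import *
n="wrist"; o=get_obs(); print(o["time"],o["ft_force"]); print(R.from_euler('z',-.178).apply(o["position"]-[.501,.008,0]))
im=snap("scene","s2.png"); a=im[150:302,235:440,::-1]; cv2.imwrite("pics/s2c.png",cv2.resize(a,None,fx=3.75,fy=3.75,interpolation=2))
E
```

```text
position: [0.6513, 0.0266, 0.0805]
tool_rot: [-0.089, 0.996, -0.0, -0.0]
ft_force: [-1.1, -0.8, -0.3]
5.1167 [-1.13005086 -0.75770236 -0.34341654]
[ 0.15124603 -0.00826261  0.08050571]
```

View pics/s2c.png

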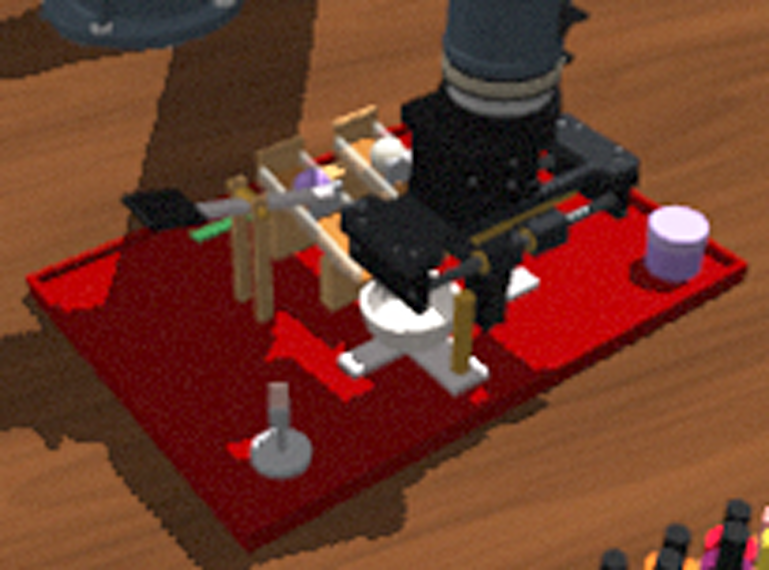

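```bash

for r in 1; do python3 -m inch '[0,-0.03,0,0,0,0, 0,-0.06,0,0,0,0, 0,-0.06,0,0,0,0]' | sed -n 2,4p
python3 -m inch '[0,-0.02,0,0,0,0, 0,-0.03,0,0,0,0, 0,-0.03,0,0,0,0]' | sed -n 2,4p
python3 -m inch '[0,-0.02,0,0,0,0, 0,-0.03,0,0,0,0, 0,-0.03,0,0,0,0]' | sed -n 2,4p; done
```

```text
position: [0.6516, 0.0228, 0.0803]
tool_rot: [-0.089, 0.996, 0.0, -0.001]
ft_force: [-0.3, 0.6, -0.4]
position: [0.6521, 0.0206, 0.0804]
tool_rot: [-0.089, 0.996, 0.0, -0.0]
ft_force: [-0.8, 0.8, -0.0]
position: [0.6523, 0.0194, 0.0803]
tool_rot: [-0.089, 0.996, 0.001, -0.001]
ft_force: [-1.3, 4.2, -0.5]
```

```bash

python3 -m inch '[0,-0.015,0,0,0,0, 0,-0.03,0,0,0,0, 0,-0.03,0,0,0,0]' | sed -n 2,4p
python3 -m inch '[0,0.15,0,0,0,0, 0,0.4,0,0,0,0, 0,0.4,-0.1,0,0,0, 0,0.4,-0.5,0,0,0, 0,0.4,-1,0,0,0, 0,0.4,-1,0,0,0]' | sed -n 2,4p
python3 - <<'E'
from h import *
n="wrist"; o=get_obs(); print(o["time"],o["ft_force"]); print(R.from_euler('z',-.178).apply(o["position"]-[.501,.008,0]))
snap(n,"w3.png")
E
```

```text
position: [0.6523, 0.0191, 0.0803]
tool_rot: [-0.089, 0.996, 0.003, -0.001]
ft_force: [-1.4, 10.0, 1.2]
position: [0.6532, 0.0465, 0.1688]
tool_rot: [-0.09, 0.996, -0.002, 0.008]
ft_force: [0.1, -0.3, 1.1]
6.6667 [ 0.05117202 -0.29469474  1.05855536]
[0.15664067 0.01091322 0.16884754]
```

View pics/w3.png

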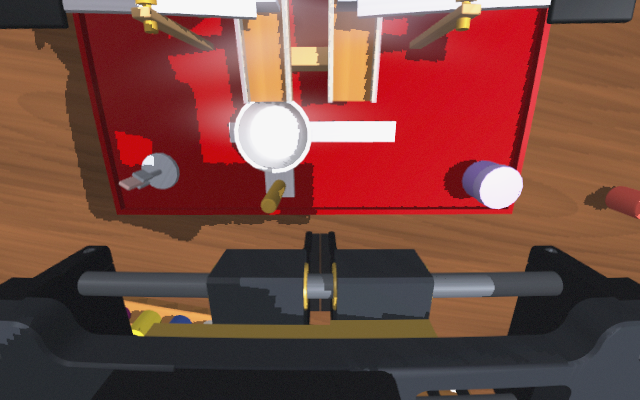

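```bash

python3 -m inch '[0,0,-0.4,0,0,0, 0,0,-0.75,0,0,0, 0,0,-0.75,0,0,0]' | sed -n 2p
python3 -m inch '[0.3,-0.36,0,0,0,0, 0.63,-0.73,0,0,0,0]' | sed -n 2p
python3 -m inch '[0.3,-0.36,0,0,0,0, 0.63,-0.73,0,0,0,0]' | sed -n 2p
python3 -m inch '[0.3,-0.36,0,0,0,0, 0.63,-0.73,0,0,0,0, 0.63,-0.73,0,0,0,0, 0.63,-0.73,0,0,0,0]' | sed -n 2,4p
python3 - <<'E'
from h import *
n="wrist"; snap(n,"w4.png"); o=get_obs(); print(o["time"],o["ft_force"]); print(R.from_euler('z',-.178).apply(o["position"]-[.501,.008,0]))
for r in cut_out(n,"pad_right")[:2]:
    m=r["region"]; ys,xs=np.nonzero(m); print(round(r["conf"],2),[int(b) for b in r["bbox"]],xs.mean().round(1),ys.mean().round(1),m.sum())
print(proj(n,[[.5302,-.1544,.131]]))
E
```

```text
position: [0.6511, 0.0464, 0.2263]
position: [0.609, -0.0188, 0.2206]
position: [0.5681, -0.0868, 0.2198]
position: [0.5287, -0.1541, 0.2199]
tool_rot: [-0.087, 0.996, 0.0, -0.001]
ft_force: [0.7, -0.2, 0.4]
7.6833 [-0.229429    0.57588999 -0.80126516]
[-0.00046884 -0.16330579  0.22003767]
0.75 [293, 185, 461, 239] 354.6 209.8 3913
0.71 [488, 189, 640, 225] 569.2 206.3 2115
[[317.81706665 211.69098715]]
```

View pics/w4.png

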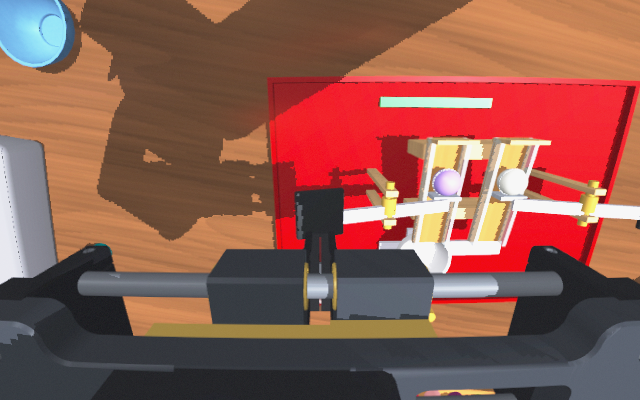

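```bash

python3 -m inch '[0,0,0.3,0,0,0, 0,0,0.6,0,0,0, 0,0,0.75,0,0,0, 0,0,0.75,0,0,0]' | sed -n 2,4p
python3 -m inch '[0,0,0.08,0,0,0, 0,0,0.16,0,0,0, 0,0,0.24,0,0,0, 0,0,0.32,0,0,0, 0,0,0.4,0,0,0, 0,0,0.45,0,0,0, 0,0,0.45,0,0,0]' | sed -n 2,4p
python3 -m inch '[0,0,0.03,0,0,0, 0,0,0.06,0,0,0, 0,0,0.06,0,0,0, 0,0,0.06,0,0,0]' | sed -n 2,4p
python3 - <<'E'
from h import *
n="wrist"; snap(n,"w5.png"); o=get_obs(); print(o["time"],o["ft_force"])
im=snap("scene","s5.png"); a=im[150:302,235:440,::-1]; cv2.imwrite("pics/s5c.png",cv2.resize(a,None,fx=3.75,fy=3.75,interpolation=2))
E
```

```text
position: [0.5288, -0.1494, 0.1576]
tool_rot: [-0.09, 0.996, 0.002, -0.003]
ft_force: [-0.5, 0.1, -0.7]
position: [0.5312, -0.1526, 0.1244]
tool_rot: [-0.089, 0.996, -0.001, 0.001]
ft_force: [3.4, -2.4, 4.5]
position: [0.5308, -0.1521, 0.1201]
tool_rot: [-0.089, 0.996, -0.0, 0.001]
ft_force: [3.8, 0.6, 4.9]
9.0333 [ 4.07629124 -0.21859613  3.89252245]
```

View pics/s5c.png

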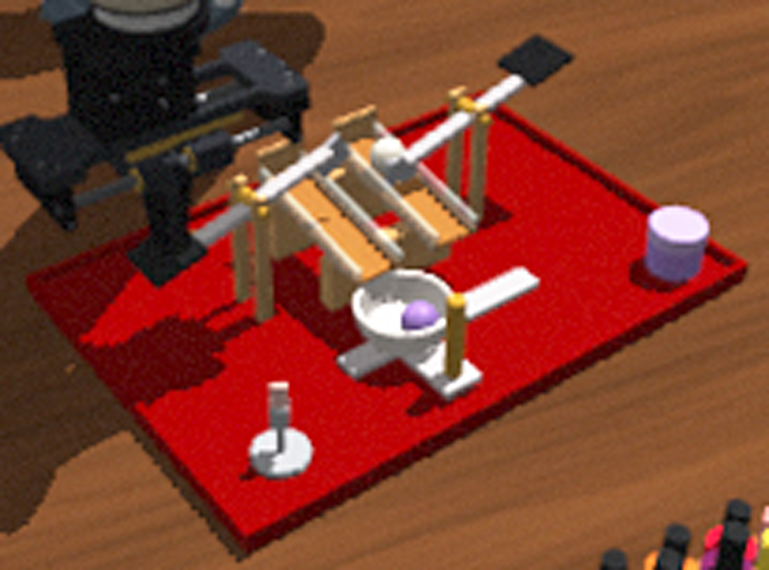

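The scene view shows the pad fully down, the gate up and the lavender capsule in the dish (crop pixel 422,314); the pearl one is still behind its gate. Next I lift slowly so the gate closes.

```bash

python3 -m inch '[0,0,-0.06,0,0,0, 0,0,-0.12,0,0,0, 0,0,-0.18,0,0,0, 0,0,-0.24,0,0,0, 0,0,-0.3,0,0,0, 0,0,-0.36,0,0,0, 0,0,-0.42,0,0,0, 0,0,-0.48,0,0,0, 0,0,-0.54,0,0,0, 0,0,-0.6,0,0,0, 0,0,-0.8,0,0,0, 0,0,-1,0,0,0]' | sed -n 2,4p
python3 -m inch '[0,0,-0.3,0,0,0, 0,0,-0.6,0,0,0, 0,0,-0.6,0,0,0, 0,0,-0.6,0,0,0, 0,0,-0.6,0,0,0, 0,0,-0.6,0,0,0, 0,0,-0.6,0,0,0, 0,0,-0.6,0,0,0]' | sed -n 2,4p
python3 - <<'E'
from h import *
o=get_obs(); print(o["time"],o["ft_force"])
im=snap("scene","s6.png"); a=im[150:302,235:440,::-1]; cv2.imwrite("pics/s6c.png",cv2.resize(a,None,fx=3.75,fy=3.75,interpolation=2))
E
```

```text
position: [0.5291, -0.1516, 0.1996]
tool_rot: [-0.089, 0.996, 0.001, -0.001]
ft_force: [0.1, -0.5, 0.2]
position: [0.5294, -0.1517, 0.2467]
tool_rot: [-0.089, 0.996, 0.001, -0.001]
ft_force: [0.5, 0.2, 1.1]
10.75 [0.46119462 0.23397995 1.13594312]
```

View pics/s6c.png

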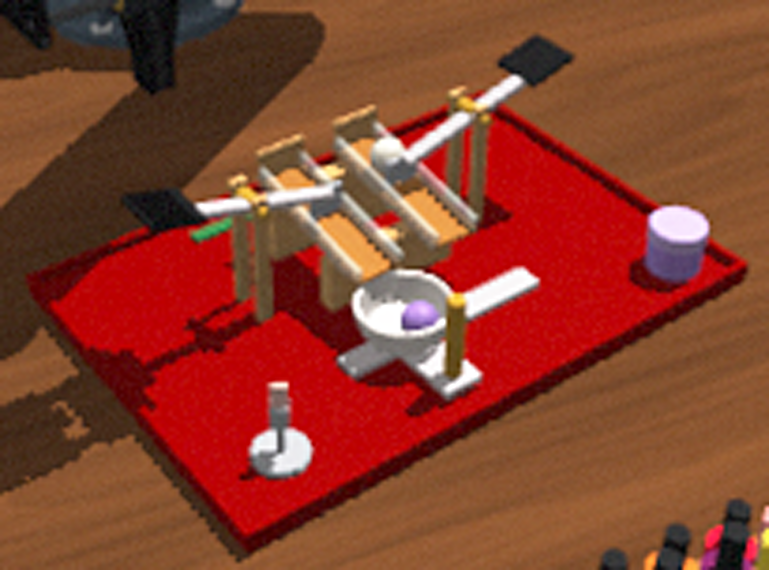

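The right pad is back at rest (crop pixel 161,209), so its gate is closed. The lavender capsule lies in the dish (420,314), the pearl one is still in its lane, and the robot is clear of everything.

```bash
python3 -c "from rig import hand_in; print(hand_in())"
```

```text
the job is handed in; nothing more can be done
None
```

The job is handed in at about 10.8 s: the dish is at the right stop with the lavender capsule in it, the gate has closed again, the pearl capsule is still behind its gate, and nothing else looks moved in the last picture.

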